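Find the rattling valve housing

ROBOT

A 7-joint arm with a two-finger parallel gripper is mounted at the origin on the work surface. World frame = base frame: x ahead of the robot, y to its left, z up, the work surface at z = 0. Lengths are in mm, angles in degrees, forces in N, time in s.
With the tool pointing down it reaches from about 425 to 950 mm from the base axis. Payload 16.7 kg.
Tool frame: the origin (TCP) lies on the centre line of the jaws, within the pads' length; the fingertips stand ahead of it and the grasp point (between the pads) lies 3 mm ahead of it (bot.tip_reach is the z of the fingertips in the tool frame, in mm); z points along the fingers, y is the line along which they close (so a half turn about z gives the same grasp; the last joint's range is limited). The gripper opens to 94 mm and grips with 3 to 60 N. Pads are 16 mm wide; open, the fingers measure 119 mm over their backs; the gripper's body (75 mm by 177 mm) begins 78 mm behind the grasp point.
Start: joints at [58.127, 24.414, 4.234, 92.017, -1.954, 63.644, -3.845], TCP at [267.045, -619.887, 191.167] pointing down, gripper open.
Joint ranges: [-163.25, 163.25], [-28.42, 122.38], [-70.27, 78.77], [12.13, 141.07], [-58.53, 238.53], [9.26, 117.41], [-156.51, 156.51]. Speed limits (degrees/s): [108.29, 108.29, 136.94, 136.94, 172.46, 172.46, 172.46].

INTERFACE

Orientations are given as a 3x3 rotation matrix whose columns are the frame's x, y, z axes.
In Python, from rig import bot, optics gives the robot as it stands.
- The arm moves only by the tool drive_tool, never from a script. Its arguments are lists of equal length, an entry for each row: "travel": the shift along the tool's x, y, z in m, a list of three; "twist": the turn, a rotation vector about the tool's x, y, z in degrees, a list of three; "claw": the finger opening in m, from 0 to 0.094. A call has 1 to 8 rows; each row shifts and turns the commanded pose from where the row before left it, along the tool's axes as they then stand; what a row does not reach is not made up. A row lasts 1/8 s, in which the tool goes at most 62.5 mm and 10.7 degrees, less where a joint would pass 70% of its speed; a pose out of reach is approached as far as the arm can. A call is refused whole if a number of a shift passes 0.0625 or a number of a turn 10.7, either way. A call with a gripper value outside its range is refused whole. The fingers move at their own pace and stop on an object; the grip force is fixed at half the most. Time passes only in rows, so rows that do not move let the fingers close. It gives the time, the measured TCP pose, the force, the opening and the grip force at its end, in the units of the state.
- bot.state(): the state, without advancing time (a new reading comes with each control period).
- optics.capture(name): name is "scene" or "top"; returns the picture (420x560x3 uint8, red, green, blue); there is no depth.
- optics.camera_info(name): a dict with "K" (3x3 intrinsics, pixels), "rvec" (rotation vector, rad) and "tvec" (3), from world to camera coordinates, as OpenCV has them. Camera axes: x right, y down, z forward; pixel columns grow to the right and rows downward; lengths in mm; the calibration is good to about 2 mm. A picture is of the moment at which its call begins. camera_info takes no time and is no camera call.
- bot.close_job(): hands the job in; it is judged then, once.
The state is a dict: "t": time; "joint_pos": joint angles; "joint_vel": joint speeds; "tau": joint torques, N m; "position": TCP position; "orientation": TCP orientation; "force": force on the tool from outside, world axes, zero at the start; "wrist_torque": the same for the moment, N m; "opening": finger opening in mm; "gripper_force": force on a finger pad.
Only numpy, scipy, OpenCV 4.12 (cv2) and the standard library are available. Lean on these libraries where they do the work, as an engineer would, in place of code of your own. Each camera call takes 0.05 s, during which the arm holds its last target. There are 200 camera calls.

TASK

One of the three closed aluminium valve housings on the stands has a loose ball rattling inside: lift them and shake or rock them to find which. Lay that one flat in the white repair tray, and leave the two sound ones lying square and centred on the pads they came from. Do not tip any housing onto its side or end, and do not disturb the other things on the bench.

Things in the scene. Friction and masses are not known exactly. Their poses are not given: they have to be found in the camera images.
- housing_a_mid (a point): Centre of housing A (30 mm above its underside): closed aluminium box 140 mm long (x), 64 wide (y), 60 high (z), walls 4 mm, 0.35 to 0.7 kg in all; dark end plates, a brass port 14 mm across sticks 14 mm out of the +x end. Starts centred on pad A, lengthwise along it. All three housings look alike; the one that rattles can be felt but not seen, and is a different one from start to start.
- housing_b_mid (a point): Centre of housing B, starting on pad B; looks just like housing A. The housings differ in weight and balance, which tells nothing. In the faulty one a loose 110 g steel ball, 30 mm across, runs 102 mm lengthwise and knocks on the ends when shaken or rocked by about 20 degrees lengthwise, shifting the weight; tilted under 7 degrees it tends to stay where it lies.
- housing_c_mid (a point): Centre of housing C, starting on pad C; looks just like housing A, same size and axes.
- pad_a (a point): Centre of the top face of pad A, a black rubber pad 150 mm (x) by 70 mm (y) on a fixed flat grey stand 170 by 80 mm; the pad's top is 14 mm above the bench. x runs along the pad's length. Housing A starts on it.
- pad_b (a point): Centre of the top face of pad B, a black rubber pad 150 mm (x) by 70 mm (y) on a fixed flat grey stand 170 by 80 mm; the pad's top is 14 mm above the bench. x runs along the pad's length. Housing B starts on it.
- pad_c (a point): Centre of the top face of pad C, a black rubber pad 150 mm (x) by 70 mm (y) on a fixed flat grey stand 170 by 80 mm; the pad's top is 14 mm above the bench. x runs along the pad's length. Housing C starts on it.
- tray_mid (a point): Centre of the inner floor of the white repair tray, fixed to the bench: 200 mm (x) by 160 mm (y) outside, walls 4 mm thick and 20 mm high, inner floor 4 mm above the bench. It lies at the right or the left end of the row of stands.
- reagent: Amber bottle, 68 mm across, 150 mm tall, standing beyond the work; origin at the centre of its underside. Leave alone.
- beaker: White cup, 80 mm across, 95 mm tall, standing beyond the work; origin under its centre. Leave alone.
- driver: Screwdriver, 190 mm long, lying beyond the work; its x runs along it. Leave alone.
- jar: White jar, 72 mm across, 80 mm tall, standing beside the stands, on the other side from the tray; origin under its centre. Leave alone.
Mind the look-alikes: they are no part of the job. What is shaped like the part that bears pad_c but blue or pink is not meant.

How it is judged (in metres and radians):
At the end, for the whole second after the job is handed in: The housing with the loose ball lies flat in the tray, its centre within 70 mm (tray x) and 60 mm (tray y) of the tray's; the other two lie flat on the pads they started from, centres within 25 mm and lengths within 0.3 rad of the pads'; all at rest (((distance between ball_mid and housing_a_mid below 0.075 m and x of housing_a_mid in the frame of tray_mid between -0.07 and 0.07 m and y of housing_a_mid in the frame of tray_mid between -0.06 and 0.06 m and height (world z) of housing_a_mid below 0.042 m and angle between housing_a_mid's own z axis and vertical below 0.12 rad and horizontal distance between housing_b_mid and pad_b below 0.025 m and height (world z) of each of housing_b_mid, housing_c_mid below 0.05 m and angle between each of housing_b_mid, housing_c_mid's own z axis and vertical below 0.1 rad and angle between the x axis of housing_b_mid and the x axis of pad_b, either way round below 0.3 rad and horizontal distance between housing_c_mid and pad_c below 0.025 m and angle between the x axis of housing_c_mid and the x axis of pad_c, either way round below 0.3 rad) or (distance between ball_mid and housing_b_mid below 0.075 m and x of housing_b_mid in the frame of tray_mid between -0.07 and 0.07 m and y of housing_b_mid in the frame of tray_mid between -0.06 and 0.06 m and height (world z) of housing_b_mid below 0.042 m and angle between housing_b_mid's own z axis and vertical below 0.12 rad and horizontal distance between housing_a_mid and pad_a below 0.025 m and height (world z) of each of housing_a_mid, housing_c_mid below 0.05 m and angle between each of housing_a_mid, housing_c_mid's own z axis and vertical below 0.1 rad and angle between the x axis of housing_a_mid and the x axis of pad_a, either way round below 0.3 rad and horizontal distance between housing_c_mid and pad_c below 0.025 m and angle between the x axis of housing_c_mid and the x axis of pad_c, either way round below 0.3 rad) or (distance between ball_mid and housing_c_mid below 0.075 m and x of housing_c_mid in the frame of tray_mid between -0.07 and 0.07 m and y of housing_c_mid in the frame of tray_mid between -0.06 and 0.06 m and height (world z) of housing_c_mid below 0.042 m and angle between housing_c_mid's own z axis and vertical below 0.12 rad and horizontal distance between housing_a_mid and pad_a below 0.025 m and height (world z) of each of housing_a_mid, housing_b_mid below 0.05 m and angle between each of housing_a_mid, housing_b_mid's own z axis and vertical below 0.1 rad and angle between the x axis of housing_a_mid and the x axis of pad_a, either way round below 0.3 rad and horizontal distance between housing_b_mid and pad_b below 0.025 m and angle between the x axis of housing_b_mid and the x axis of pad_b, either way round below 0.3 rad)) and linear speed of each of housing_a, housing_b, housing_c below 0.02 m/s); the robot touches nothing.
It fails at once if a housing is tipped more than 65 degrees from upright (angle between any of housing_a_mid, housing_b_mid, housing_c_mid's own z axis and vertical above 1.13 rad).
It fails at once if the amber bottle is moved more than 30 mm (distance of reagent from where it was at the start of the episode above 0.03 m).
It fails at once if the white cup is moved more than 30 mm (distance of beaker from where it was at the start of the episode above 0.03 m).
It fails at once if the screwdriver is moved more than 30 mm (distance of driver from where it was at the start of the episode above 0.03 m).
It fails at once if the white jar is moved more than 30 mm (distance of jar from where it was at the start of the episode above 0.03 m).
It also fails if it takes over 72 s, if anything falls off the work surface, if the arm or the gripper's body presses on something with over 40 N, if the wrist force passes 120 N, or if a joint passes its speed limit or range.

## Working session

There is one attempt and no reset: what is moved stays moved. The work goes in short steps, Python scripts to look and compute and a tool call to move; the robot and the scene stay as the last step left them, time stands still between calls to the robot, and variables do not carry over. Pictures are saved under pics/ and viewed, at most 10 in all, crops included, and the job is handed in when it is done.

Besides the shell and the picture viewer there is one more tool, called by a JSON object that holds its "method" and its "body", one argument or row to a line. drive_tool: Moves the arm, as the interface text tells. Its arguments: {"type":"object","properties":{"travel":{"type":"array","items":{"type":"array","items":{"type":"number"}}},"twist":{"type":"array","items":{"type":"array","items":{"type":"number"}}},"claw":{"type":"array","items":{"type":"number"}}},"required":["travel","twist","claw"]}

```bash
mkdir -p pics
python3 - <<'E'
from rig import bot, optics
import cv2
for n in("scene","top"):
    cv2.imwrite(f"pics/{n}0.png",optics.capture(n)[:,:,::-1]); c=optics.camera_info(n); print(c)
s=bot.state(); print(s["t"],s["position"],s["orientation"],s["force"],s["wrist_torque"],s["opening"],bot.tip_reach)
E
```

```text
{'K': array([[447.40329385,   0.        , 278.70700519],
       [  0.        , 447.40329385, 206.9160809 ],
       [  0.        ,   0.        ,   1.        ]]), 'rvec': array([ 1.71180802,  1.87518185, -0.73966062]), 'tvec': array([ 192.52780683, -304.70825619, 1467.54998132])}
{'K': array([[529.62369395,   0.        , 288.84523092],
       [  0.        , 529.62369395, 209.05725355],
       [  0.        ,   0.        ,   1.        ]]), 'rvec': array([ 2.16384995, -2.20761336,  0.11022193]), 'tvec': array([-130.94151371,  510.86705321, 1374.41767374])}
0.1 [ 266.90961154 -619.5188093   190.52756869] [[ 9.18401227e-01  3.95649998e-01 -5.14519829e-04]
 [ 3.95650330e-01 -9.18400588e-01  1.08478597e-03]
 [-4.33397451e-05 -1.19983871e-03 -9.99999279e-01]] [-0.35490744 -0.02920375  0.23816653] [ 0.02330701  0.03362862 -0.04139088] 94.26205585590154 22.0
```

View pics/top0.png

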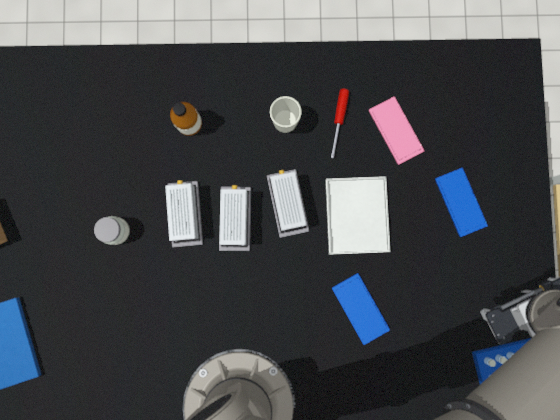

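View pics/scene0.png

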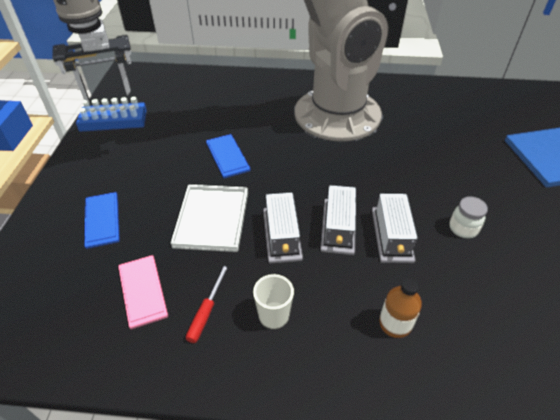

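The top view (x up, y left) shows three housings at about (183,212), (235,217) and (288,202), each with a brass port at its upper (+x) end, and the white tray at (358,215). The blue slabs (461,202) and (360,308) and the pink one (397,130) are decoys. The beaker (286,112), bottle (187,118), screwdriver (340,120) and jar (112,230) must stay put.

```bash
cat > h.py <<'E'
import numpy as np, cv2
from rig import bot, optics
def ray(n,uv,z):
    c=optics.camera_info(n); R=cv2.Rodrigues(c["rvec"])[0]
    o=-R.T@c["tvec"]; d=R.T@np.linalg.inv(c["K"])@np.array([*uv,1.])
    return o+d*(z-o[2])/d[2]
def blobs(n,img,roi,th,z,amin=300):
    x0,y0,x1,y1=roi; hsv=cv2.cvtColor(img,cv2.COLOR_RGB2HSV)
    m=((hsv[...,2]>th)&(hsv[...,1]<50)).astype(np.uint8)
    k=np.zeros_like(m); k[y0:y1,x0:x1]=m[y0:y1,x0:x1]
    k=cv2.morphologyEx(k,cv2.MORPH_CLOSE,np.ones((5,5),np.uint8))
    k=cv2.morphologyEx(k,cv2.MORPH_OPEN,np.ones((3,3),np.uint8))
    out=[]
    for c in cv2.findContours(k,0,2)[0]:
        if cv2.contourArea(c)<amin: continue
        p=np.array([ray(n,q,z)[:2] for q in c[:,0]],np.float32)
        (cx,cy),(w,h),a=cv2.minAreaRect(p)
        if w<h: a+=90
        a=(a+90)%180-90
        if a<-45 : a+=180
        out.append((cx,cy,max(w,h),min(w,h),a))
    return sorted(out,key=lambda o:-o[1])
def show(l):
    for o in l: print(np.round(o,1))
E
python3 - <<'E'
from h import *
i=optics.capture("top")
cv2.imwrite("pics/c0.png",cv2.resize(i[160:265,150:400,::-1],None,fx=3,fy=3,interpolation=0))
for th in(120,150,180,200):
    print(th);show(blobs("top",i,(150,160,315,265),th,74))
print("tray");show(blobs("top",i,(318,165,400,265),150,20))
# brass
h=cv2.cvtColor(i,cv2.COLOR_RGB2HSV); m=((h[...,1]>150)&(h[...,2]>90)&(h[...,0]<35)&(h[...,0]>10)).astype(np.uint8)
n,_,st,ce=cv2.connectedComponentsWithStats(m)
for k in range(1,n):
    if st[k,4]>3: print("brass",ce[k],st[k,4],ray("top",ce[k],44)[:2].round())
E
```

```text
120
[497.3 128.  162.1  82.4   4. ]
[482.9  -0.5 160.7  74.3  -1.8]
[ 519.8 -135.8  163.3   75.7   10.2]
150
[496.7 129.  158.4  79.4   3.8]
[484.1   0.5 158.1  73.   -0.5]
[ 519.5 -135.7  158.6   73.8   10.5]
180
[503.6 136.2 142.5  64.7   4.1]
[488.    3.1 140.6  64.8  -1.9]
[ 526.8 -137.5  141.9   65.1   10.4]
200
[503.3 136.5 140.5  63.5   4.1]
[487.9   3.1 139.7  63.4  -1.1]
[ 526.4 -137.3  139.7   62.8   10.6]
tray
[ 489.9 -322.   201.7  162.1    1.1]
brass [184.40952381 117.09761905] 420 [754. 129.]
brass [280.8 171.2] 15 [ 606. -122.]
brass [179.21428571 181.14285714] 14 [585. 143.]
brass [234.2        186.06666667] 15 [569.   0.]
```

View pics/c0.png

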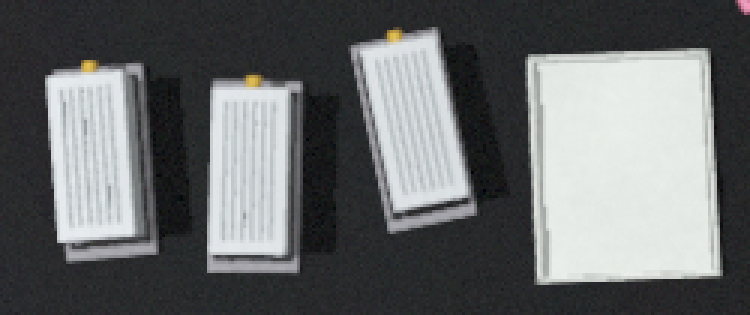

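The crop confirms three white-topped housings with brass ports pointing +x, on grey stands with black pads. Their centres are (503,136,4°), (488,3,-1°) and (526,-137,10.5°). The tray is at (490,-322,1°). I'm going to the nearest housing first.

{"method": "drive_tool", "body": {
  "travel": [
    [0.03, -0.024, 0],
    [0.043, -0.034, 0],
    [0.043, -0.034, 0],
    [0.043, -0.034, 0],
    [0.043, -0.034, 0],
    [0.043, -0.034, 0],
    [0.043, -0.034, 0],
    [0.043, -0.034, 0]
  ],
  "twist": [
    [0, 0, 0],
    [0, 0, 0],
    [0, 0, 0],
    [0, 0, 0],
    [0, 0, 0],
    [0, 0, 0],
    [0, 0, 0],
    [0, 0, 0]
  ],
  "claw": [0.094, 0.094, 0.094, 0.094, 0.094, 0.094, 0.094, 0.094]
}}

```text
t: 1.15
position: [467.9, -246.7, 191.2]
orientation: [[0.918, 0.396, 0.0], [0.396, -0.918, -0.0], [0.0, 0.0, -1.0]]
force: [0.4, -0.8, -0.1]
opening: 94.1
gripper_force: 0.0
```

{"method": "drive_tool", "body": {
  "travel": [
    [0.043, -0.034, 0],
    [0.03, -0.024, 0],
    [0.025, -0.02, 0],
    [0, 0, 0],
    [0, 0, 0],
    [0, 0, 0]
  ],
  "twist": [
    [0, 0, 0],
    [0, 0, 0],
    [0, 0, 0],
    [0, 0, 6.4],
    [0, 0, 6.4],
    [0, 0, 0]
  ],
  "claw": [0.094, 0.094, 0.094, 0.094, 0.094, 0.094]
}}

```text
t: 1.9
position: [526.4, -137.8, 191.0]
orientation: [[0.983, 0.183, -0.0], [0.183, -0.983, 0.0], [-0.0, -0.0, -1.0]]
force: [0.3, 0.0, 0.4]
opening: 93.7
gripper_force: 0.0
```

{"method": "drive_tool", "body": {
  "travel": [
    [0, 0, 0.04],
    [0, 0, 0.045],
    [0, 0, 0.035],
    [0, 0, 0.024],
    [0, 0, 0],
    [0, 0, 0],
    [0, 0, 0],
    [0, 0, 0]
  ],
  "twist": [
    [0, 0, 0],
    [0, 0, 0],
    [0, 0, 0],
    [0, 0, 0],
    [0, 0, 0],
    [0, 0, 0],
    [0, 0, 0],
    [0, 0, 0]
  ],
  "claw": [0.094, 0.094, 0.094, 0.094, 0.094, 0.05, 0.05, 0.05]
}}

```text
t: 2.9
position: [527.0, -138.1, 48.0]
orientation: [[0.983, 0.183, 0.001], [0.183, -0.983, -0.0], [0.001, 0.001, -1.0]]
force: [0.3, -0.1, -0.6]
opening: 67.3
gripper_force: 0.0
```

{"method": "drive_tool", "body": {
  "travel": [
    [0, 0, 0],
    [0, 0, 0],
    [0, 0, 0],
    [0, 0, 0]
  ],
  "twist": [
    [0, 0, 0],
    [0, 0, 0],
    [0, 0, 0],
    [0, 0, 0]
  ],
  "claw": [0.05, 0.05, 0.05, 0.05]
}}

```text
t: 3.4
position: [526.9, -137.8, 47.9]
orientation: [[0.983, 0.183, 0.001], [0.183, -0.983, 0.0], [0.001, 0.0, -1.0]]
force: [-0.4, 1.9, 7.9]
opening: 64.0
gripper_force: 30.0
```

{"method": "drive_tool", "body": {
  "travel": [
    [0, 0, -0.015],
    [0, 0, -0.03],
    [0, 0, -0.03],
    [0, 0, -0.03],
    [0, 0, -0.015],
    [0, 0, 0],
    [0, 0, 0],
    [0, 0, 0]
  ],
  "twist": [
    [0, 0, 0],
    [0, 0, 0],
    [0, 0, 0],
    [0, 0, 0],
    [0, 0, 0],
    [0, 0, 0],
    [0, 0, 0],
    [0, 0, 0]
  ],
  "claw": [0.05, 0.05, 0.05, 0.05, 0.05, 0.05, 0.05, 0.05]
}}

```text
t: 4.4
position: [525.9, -137.8, 166.1]
orientation: [[0.983, 0.182, -0.002], [0.182, -0.983, 0.0], [-0.002, -0.001, -1.0]]
force: [-0.1, 0.2, -6.2]
opening: 63.7
gripper_force: 30.0
```

```bash
cat > w.py <<'E'
from h import *
T=[];F=[]
for k in range(4):
    s=bot.state(); R=np.array(s["orientation"]); T.append(R.T@s["wrist_torque"]); F.append(s["force"]); optics.capture("top")
print(s["t"],"tool-frame torque",np.mean(T,0).round(3),"+-",np.std(T,0).round(3),"F",np.mean(F,0).round(2),"pos",np.round(s["position"],1),"j",np.round(s["joint_pos"]),s["opening"],"pitch",np.degrees(np.arcsin(R[2,0])).round(1))
E
python3 w.py
```

```text
4.55 tool-frame torque [0.013 0.047 0.008] +- [0.015 0.033 0.012] F [ 0.02  0.29 -5.84] pos [ 526.3 -137.8  166.6] j [ 17.  14. -11. 110.   3.  56. -75.] 63.51449866226602 pitch -0.1
```

{"method": "drive_tool", "body": {
  "travel": [
    [0, 0, 0],
    [0, 0, 0],
    [0, 0, 0],
    [0, 0, 0],
    [0, 0, 0],
    [0, 0, 0],
    [0, 0, 0],
    [0, 0, 0]
  ],
  "twist": [
    [0, 6, 0],
    [0, 9, 0],
    [0, 9, 0],
    [0, 0, 0],
    [0, 0, 0],
    [0, 0, 0],
    [0, 0, 0],
    [0, 0, 0]
  ],
  "claw": [0.05, 0.05, 0.05, 0.05, 0.05, 0.05, 0.05, 0.05]
}}

```text
t: 5.6
position: [526.8, -137.6, 167.1]
orientation: [[0.898, 0.183, 0.4], [0.167, -0.983, 0.075], [0.406, -0.0, -0.914]]
force: [0.3, -0.7, -6.0]
opening: 63.9
gripper_force: 30.0
```

```bash
python3 w.py
```

```text
5.75 tool-frame torque [-0.007 -0.947  0.01 ] +- [0.032 0.031 0.013] F [-0.31 -0.37 -5.95] pos [ 526.6 -137.8  167.1] j [ 28.   4. -13. 127. -19.  29. -50.] 63.999541660687 pitch 24.0
```

{"method": "drive_tool", "body": {
  "travel": [
    [0, 0, 0],
    [0, 0, 0],
    [0, 0, 0],
    [0, 0, 0],
    [0, 0, 0],
    [0, 0, 0]
  ],
  "twist": [
    [0, -8, 0],
    [0, -8, 0],
    [0, -8, 0],
    [0, 0, 0],
    [0, 0, 0],
    [0, 0, 0]
  ],
  "claw": [0.05, 0.05, 0.05, 0.05, 0.05, 0.05]
}}

```text
t: 6.55
position: [525.7, -138.4, 167.2]
orientation: [[0.983, 0.181, 0.001], [0.181, -0.983, 0.0], [0.001, 0.0, -1.0]]
force: [-0.5, 0.2, -5.8]
opening: 63.7
gripper_force: 30.0
```

```bash
python3 w.py
```

```text
6.7 tool-frame torque [ 0.003  0.035 -0.014] +- [0.025 0.016 0.04 ] F [ 0.06  0.23 -5.92] pos [ 526.1 -138.4  167.5] j [ 18.  14. -12. 110.   4.  56. -75.] 63.7872763928855 pitch 0.1
```

{"method": "drive_tool", "body": {
  "travel": [
    [0, 0, 0],
    [0, 0, 0],
    [0, 0, 0],
    [0, 0, 0],
    [0, 0, 0],
    [0, 0, 0],
    [0, 0, 0],
    [0, 0, 0]
  ],
  "twist": [
    [0, -6, 0],
    [0, -9, 0],
    [0, -9, 0],
    [0, 0, 0],
    [0, 0, 0],
    [0, 0, 0],
    [0, 0, 0],
    [0, 0, 0]
  ],
  "claw": [0.05, 0.05, 0.05, 0.05, 0.05, 0.05, 0.05, 0.05]
}}

```text
t: 7.75
position: [526.4, -138.2, 167.8]
orientation: [[0.899, 0.182, -0.399], [0.166, -0.983, -0.074], [-0.406, 0.0, -0.914]]
force: [0.0, 0.2, -6.3]
opening: 63.8
gripper_force: 30.0
```

```bash
python3 w.py
```

```text
7.9 tool-frame torque [ 0.013  0.982 -0.016] +- [0.008 0.018 0.037] F [-0.17  0.4  -5.92] pos [ 526.5 -138.   167.4] j [ 11.  29. -10.  93.  10.  83. -82.] 63.852458918107075 pitch -24.0
```

{"method": "drive_tool", "body": {
  "travel": [
    [0, 0, 0],
    [0, 0, 0],
    [0, 0, 0],
    [0, 0, 0],
    [0, 0, 0],
    [0, 0, 0]
  ],
  "twist": [
    [0, 8, 0],
    [0, 8, 0],
    [0, 8, 0],
    [0, 0, 0],
    [0, 0, 0],
    [0, 0, 0]
  ],
  "claw": [0.05, 0.05, 0.05, 0.05, 0.05, 0.05]
}}

```text
t: 8.7
position: [527.2, -137.4, 166.8]
orientation: [[0.983, 0.183, -0.002], [0.183, -0.983, 0.0], [-0.002, -0.001, -1.0]]
force: [-0.1, 0.2, -5.7]
opening: 64.0
gripper_force: 30.0
```

```bash
python3 w.py
python3 - <<'E'
from h import *
i=optics.capture("scene"); cv2.imwrite("pics/s1.png",i[:,:,::-1])
E
```

```text
8.85 tool-frame torque [ 0.04  -0.053 -0.011] +- [0.017 0.02  0.03 ] F [-0.07  0.77 -5.95] pos [ 526.9 -137.4  166.7] j [ 19.  14. -13. 110.   4.  57. -75.] 63.89072091129046 pitch -0.1
```

View pics/s1.png

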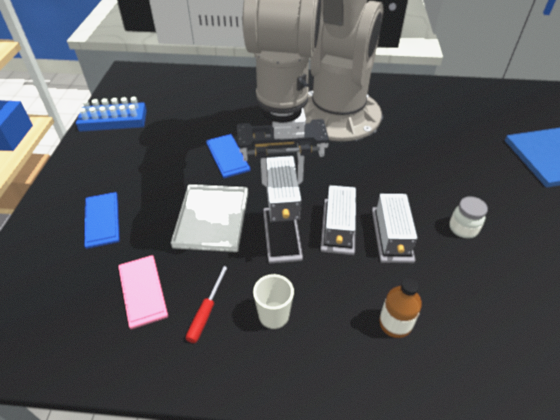

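The housing is held level and lifted clear, centred at about (283,187). The level torque about y changed by 0.09 N m between the two rocks, against 0.11 expected for a ball. I'll repeat the first direction to confirm.

{"method": "drive_tool", "body": {
  "travel": [
    [0, 0, 0],
    [0, 0, 0],
    [0, 0, 0],
    [0, 0, 0],
    [0, 0, 0],
    [0, 0, 0],
    [0, 0, 0]
  ],
  "twist": [
    [0, 6, 0],
    [0, 9, 0],
    [0, 9, 0],
    [0, 0, 0],
    [0, 0, 0],
    [0, 0, 0],
    [0, 0, 0]
  ],
  "claw": [0.05, 0.05, 0.05, 0.05, 0.05, 0.05, 0.05]
}}

```text
t: 9.82
position: [527.2, -137.4, 167.2]
orientation: [[0.898, 0.184, 0.399], [0.168, -0.983, 0.075], [0.406, -0.0, -0.914]]
force: [0.5, -0.2, -6.0]
opening: 63.4
gripper_force: 30.0
```

{"method": "drive_tool", "body": {
  "travel": [
    [0, 0, 0],
    [0, 0, 0],
    [0, 0, 0],
    [0, 0, 0],
    [0, 0, 0],
    [0, 0, 0]
  ],
  "twist": [
    [0, -8, 0],
    [0, -8, 0],
    [0, -8, 0],
    [0, 0, 0],
    [0, 0, 0],
    [0, 0, 0]
  ],
  "claw": [0.05, 0.05, 0.05, 0.05, 0.05, 0.05]
}}

```text
t: 10.58
position: [525.8, -138.4, 167.2]
orientation: [[0.983, 0.181, 0.001], [0.181, -0.983, 0.0], [0.001, 0.0, -1.0]]
force: [-0.3, 0.3, -4.6]
opening: 63.7
gripper_force: 30.0
```

```bash
sed -i 's/range(4)/range(8)/' w.py; python3 w.py
```

```text
10.925 tool-frame torque [ 0.026  0.06  -0.004] +- [0.034 0.027 0.029] F [-0.34 -0.01 -5.91] pos [ 526.5 -138.1  167.4] j [ 20.  14. -14. 110.   4.  57. -75.] 63.66646367718637 pitch 0.0
```

{"method": "drive_tool", "body": {
  "travel": [
    [0, 0, 0],
    [0, 0, 0],
    [0, 0, 0],
    [0, 0, 0],
    [0, 0, 0],
    [0, 0, 0],
    [0, 0, 0]
  ],
  "twist": [
    [0, -6, 0],
    [0, -9, 0],
    [0, -9, 0],
    [0, 0, 0],
    [0, 0, 0],
    [0, 0, 0],
    [0, 0, 0]
  ],
  "claw": [0.05, 0.05, 0.05, 0.05, 0.05, 0.05, 0.05]
}}

```text
t: 11.85
position: [526.3, -138.4, 168.2]
orientation: [[0.899, 0.182, -0.398], [0.166, -0.983, -0.074], [-0.405, 0.001, -0.914]]
force: [0.4, 1.3, -5.9]
opening: 63.2
gripper_force: 30.0
```

{"method": "drive_tool", "body": {
  "travel": [
    [0, 0, 0],
    [0, 0, 0],
    [0, 0, 0],
    [0, 0, 0],
    [0, 0, 0],
    [0, 0, 0]
  ],
  "twist": [
    [0, 8, 0],
    [0, 8, 0],
    [0, 8, 0],
    [0, 0, 0],
    [0, 0, 0],
    [0, 0, 0]
  ],
  "claw": [0.05, 0.05, 0.05, 0.05, 0.05, 0.05]
}}

```text
t: 12.6
position: [527.1, -137.4, 167.0]
orientation: [[0.983, 0.183, -0.001], [0.183, -0.983, 0.0], [-0.001, -0.001, -1.0]]
force: [0.0, -0.4, -6.5]
opening: 63.7
gripper_force: 30.0
```

```bash
python3 w.py
```

```text
12.95 tool-frame torque [ 0.031 -0.029  0.02 ] +- [0.02  0.03  0.027] F [-0.49 -0.03 -5.89] pos [ 526.6 -137.8  167. ] j [ 21.  14. -15. 110.   4.  57. -76.] 63.79575836390196 pitch -0.0
```

The level torque flips repeatably: +0.05 after rocking one way and −0.04 after the other, which fits the ball. I'll lay this one in the tray, then rock the empty gripper as a control.

{"method": "drive_tool", "body": {
  "travel": [
    [-0.007, 0.017, 0],
    [-0.0125, 0.0315, 0],
    [-0.0125, 0.0315, 0],
    [-0.0125, 0.0315, 0],
    [-0.0125, 0.0315, 0],
    [-0.0125, 0.0315, 0],
    [0, 0, 0],
    [0, 0, 0]
  ],
  "twist": [
    [0, 0, 0],
    [0, 0, 0],
    [0, 0, 0],
    [0, 0, 0],
    [0, 0, 0],
    [0, 0, 0],
    [0, 0, 4.7],
    [0, 0, 4.7]
  ],
  "claw": [0.05, 0.05, 0.05, 0.05, 0.05, 0.05, 0.05, 0.05]
}}

```text
t: 14.0
position: [489.1, -323.8, 167.0]
orientation: [[1.0, 0.015, -0.0], [0.015, -1.0, -0.0], [-0.0, 0.0, -1.0]]
force: [-0.4, 0.4, -5.7]
opening: 63.7
gripper_force: 30.0
```

{"method": "drive_tool", "body": {
  "travel": [
    [0, 0, 0.02],
    [0, 0, 0.03],
    [0, 0, 0.03],
    [0, 0, 0.025],
    [0, 0, 0.013],
    [0, 0, 0]
  ],
  "twist": [
    [0, 0, 0],
    [0, 0, 0],
    [0, 0, 0],
    [0, 0, 0],
    [0, 0, 0],
    [0, 0, 0]
  ],
  "claw": [0.05, 0.05, 0.05, 0.05, 0.05, 0.05]
}}

```text
t: 14.75
position: [489.4, -322.5, 48.7]
orientation: [[1.0, 0.019, -0.001], [0.019, -1.0, 0.0], [-0.001, -0.001, -1.0]]
force: [0.1, 0.1, -5.5]
opening: 63.8
gripper_force: 30.0
```

{"method": "drive_tool", "body": {
  "travel": [
    [0, 0, 0.006],
    [0, 0, 0.003],
    [0, 0, 0.0015],
    [0, 0, 0]
  ],
  "twist": [
    [0, 0, 0],
    [0, 0, 0],
    [0, 0, 0],
    [0, 0, 0]
  ],
  "claw": [0.05, 0.05, 0.05, 0.05]
}}

```text
t: 15.25
position: [490.1, -322.1, 38.8]
orientation: [[1.0, 0.019, 0.0], [0.019, -1.0, -0.0], [0.0, 0.0, -1.0]]
force: [-0.1, 0.0, -6.2]
opening: 63.8
gripper_force: 30.0
```

{"method": "drive_tool", "body": {
  "travel": [
    [0, 0, 0],
    [0, 0, 0],
    [0, 0, 0],
    [0, 0, 0],
    [0, 0, 0]
  ],
  "twist": [
    [0, 0, 0],
    [0, 0, 0],
    [0, 0, 0],
    [0, 0, 0],
    [0, 0, 0]
  ],
  "claw": [0.094, 0.094, 0.094, 0.094, 0.094]
}}

```text
t: 15.88
position: [490.1, -322.2, 38.7]
orientation: [[1.0, 0.019, 0.0], [0.019, -1.0, 0.0], [0.0, -0.0, -1.0]]
force: [-0.0, 0.4, -0.4]
opening: 93.8
gripper_force: 0.0
```

{"method": "drive_tool", "body": {
  "travel": [
    [0, 0, -0.02],
    [0, 0, -0.04],
    [0, 0, -0.04],
    [0, 0, -0.04],
    [0, 0, -0.03],
    [0, 0, 0]
  ],
  "twist": [
    [0, 0, 0],
    [0, 0, 0],
    [0, 0, 0],
    [0, 0, 0],
    [0, 0, 0],
    [0, 0, 0]
  ],
  "claw": [0.094, 0.094, 0.094, 0.094, 0.094, 0.094]
}}

```text
t: 16.62
position: [491.1, -322.8, 211.1]
orientation: [[1.0, 0.019, 0.003], [0.019, -1.0, -0.002], [0.003, 0.002, -1.0]]
force: [0.3, -0.0, -0.2]
opening: 94.1
gripper_force: 0.0
```

{"method": "drive_tool", "body": {
  "travel": [
    [0, 0, 0],
    [0, 0, 0],
    [0, 0, 0],
    [0, 0, 0],
    [0, 0, 0],
    [0, 0, 0],
    [0, 0, 0],
    [0, 0, 0]
  ],
  "twist": [
    [0, -8, 0],
    [0, -8, 0],
    [0, -8, 0],
    [0, 8, 0],
    [0, 8, 0],
    [0, 8, 0],
    [0, 0, 0],
    [0, 0, 0]
  ],
  "claw": [0.094, 0.094, 0.094, 0.094, 0.094, 0.094, 0.094, 0.094]
}}

```text
t: 17.62
position: [490.1, -321.9, 208.3]
orientation: [[1.0, 0.02, -0.002], [0.02, -1.0, 0.0], [-0.002, -0.0, -1.0]]
force: [0.2, 0.9, -1.0]
opening: 93.9
gripper_force: 0.0
```

```bash
python3 w.py
```

```text
17.975 tool-frame torque [0.027 0.001 0.002] +- [0.022 0.03  0.029] F [-0.05 -0.12 -0.07] pos [ 490.4 -321.9  208.3] j [ 34.  16.  -8. 102.   3.  62. -64.] 94.27094221405166 pitch -0.0
```

{"method": "drive_tool", "body": {
  "travel": [
    [0, 0, 0],
    [0, 0, 0],
    [0, 0, 0],
    [0, 0, 0],
    [0, 0, 0],
    [0, 0, 0],
    [0, 0, 0],
    [0, 0, 0]
  ],
  "twist": [
    [0, 8, 0],
    [0, 8, 0],
    [0, 8, 0],
    [0, -8, 0],
    [0, -8, 0],
    [0, -8, 0],
    [0, 0, 0],
    [0, 0, 0]
  ],
  "claw": [0.094, 0.094, 0.094, 0.094, 0.094, 0.094, 0.094, 0.094]
}}

```text
t: 19.02
position: [489.7, -322.1, 208.2]
orientation: [[1.0, 0.019, 0.001], [0.019, -1.0, 0.001], [0.001, -0.001, -1.0]]
force: [-0.2, -0.4, -0.2]
opening: 93.9
gripper_force: 0.0
```

```bash
python3 w.py
python3 - <<'E'
from h import *
cv2.imwrite("pics/s2.png",optics.capture("scene")[:,:,::-1])
E
```

```text
19.375 tool-frame torque [ 0.024 -0.031 -0.005] +- [0.02  0.025 0.019] F [-0.25  0.05 -0.1 ] pos [ 489.6 -322.4  209. ] j [ 35.  16. -10. 102.   3.  62. -64.] 94.06906824065811 pitch 0.0
```

View pics/s2.png

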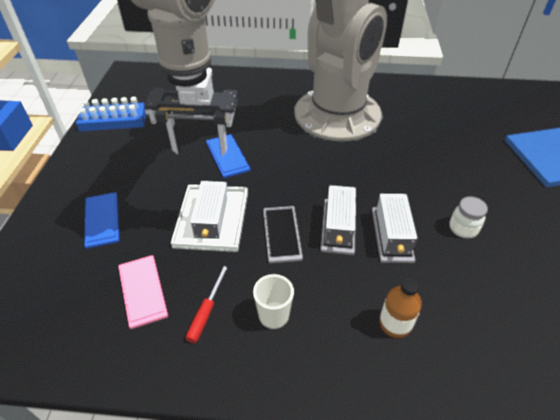

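The housing lies flat in the tray at (208,210), its own pad is empty, and nothing else moved. The empty gripper shows no similar shift. I'll rock the middle housing as a loaded control, since there is time.

{"method": "drive_tool", "body": {
  "travel": [
    [0, -0.025, 0],
    [0.0007, -0.045, 0],
    [0.0007, -0.045, 0],
    [0.0007, -0.045, 0],
    [0.0007, -0.045, 0],
    [0.0007, -0.045, 0],
    [0.0007, -0.045, 0],
    [0, -0.03, 0]
  ],
  "twist": [
    [0, 0, 0],
    [0, 0, 0],
    [0, 0, 0],
    [0, 0, 0],
    [0, 0, 0],
    [0, 0, 0],
    [0, 0, 0],
    [0, 0, 2.2]
  ],
  "claw": [0.094, 0.094, 0.094, 0.094, 0.094, 0.094, 0.094, 0.094]
}}

```text
t: 20.48
position: [487.8, 4.9, 208.9]
orientation: [[1.0, -0.018, 0.001], [-0.018, -1.0, 0.0], [0.001, -0.0, -1.0]]
force: [0.7, -0.3, 0.3]
opening: 93.8
gripper_force: 0.0
```

{"method": "drive_tool", "body": {
  "travel": [
    [0, 0, 0.04],
    [0, 0, 0.045],
    [0, 0, 0],
    [0, 0, 0]
  ],
  "twist": [
    [0, 0, 0],
    [0, 0, 0],
    [0, 0, 0],
    [0, 0, 0]
  ],
  "claw": [0.094, 0.094, 0.094, 0.094]
}}

```text
t: 20.98
position: [488.7, 2.9, 125.1]
orientation: [[1.0, -0.019, 0.001], [-0.019, -1.0, 0.0], [0.001, -0.0, -1.0]]
force: [-0.3, 0.7, 0.7]
opening: 94.3
gripper_force: 0.0
```

{"method": "drive_tool", "body": {
  "travel": [
    [0, 0, 0.03],
    [0, 0, 0.03],
    [0, 0, 0.017],
    [0, 0, 0],
    [0, 0, 0],
    [0, 0, 0],
    [0, 0, 0],
    [0, 0, 0]
  ],
  "twist": [
    [0, 0, 0],
    [0, 0, 0],
    [0, 0, 0],
    [0, 0, 0],
    [0, 0, 0],
    [0, 0, 0],
    [0, 0, 0],
    [0, 0, 0]
  ],
  "claw": [0.094, 0.094, 0.094, 0.094, 0.05, 0.05, 0.05, 0.05]
}}

```text
t: 21.98
position: [488.3, 3.0, 47.2]
orientation: [[1.0, -0.019, 0.001], [-0.019, -1.0, 0.0], [0.001, -0.0, -1.0]]
force: [-1.6, -0.4, 7.0]
opening: 63.5
gripper_force: 30.0
```

{"method": "drive_tool", "body": {
  "travel": [
    [0, 0, 0],
    [0, 0, 0],
    [0, 0, 0],
    [0, 0, -0.015],
    [0, 0, -0.035],
    [0, 0, -0.035],
    [0, 0, -0.035],
    [0, 0, 0]
  ],
  "twist": [
    [0, 0, 0],
    [0, 0, 0],
    [0, 0, 0],
    [0, 0, 0],
    [0, 0, 0],
    [0, 0, 0],
    [0, 0, 0],
    [0, 0, 0]
  ],
  "claw": [0.05, 0.05, 0.05, 0.05, 0.05, 0.05, 0.05, 0.05]
}}

```text
t: 22.98
position: [489.3, 2.9, 169.5]
orientation: [[1.0, -0.019, 0.005], [-0.019, -1.0, -0.0], [0.005, 0.0, -1.0]]
force: [0.7, 0.3, -4.1]
opening: 64.0
gripper_force: 30.0
```

{"method": "drive_tool", "body": {
  "travel": [
    [0, 0, 0],
    [0, 0, 0],
    [0, 0, 0],
    [0, 0, 0],
    [0, 0, 0],
    [0, 0, 0],
    [0, 0, 0]
  ],
  "twist": [
    [0, -6, 0],
    [0, -9, 0],
    [0, -9, 0],
    [0, 0, 0],
    [0, 0, 0],
    [0, 0, 0],
    [0, 0, 0]
  ],
  "claw": [0.05, 0.05, 0.05, 0.05, 0.05, 0.05, 0.05]
}}

```text
t: 23.85
position: [487.8, 2.8, 167.5]
orientation: [[0.914, -0.019, -0.405], [-0.018, -1.0, 0.007], [-0.405, 0.0, -0.914]]
force: [-0.4, 0.1, -4.1]
opening: 63.8
gripper_force: 30.0
```

{"method": "drive_tool", "body": {
  "travel": [
    [0, 0, 0],
    [0, 0, 0],
    [0, 0, 0],
    [0, 0, 0],
    [0, 0, 0],
    [0, 0, 0]
  ],
  "twist": [
    [0, 8, 0],
    [0, 8, 0],
    [0, 8, 0],
    [0, 0, 0],
    [0, 0, 0],
    [0, 0, 0]
  ],
  "claw": [0.05, 0.05, 0.05, 0.05, 0.05, 0.05]
}}

```text
t: 24.6
position: [488.5, 3.0, 166.6]
orientation: [[1.0, -0.019, -0.001], [-0.019, -1.0, 0.0], [-0.001, -0.0, -1.0]]
force: [0.1, 0.6, -4.5]
opening: 64.0
gripper_force: 30.0
```

```bash
python3 w.py
```

```text
24.95 tool-frame torque [ 0.027 -0.014  0.   ] +- [0.022 0.015 0.016] F [ 0.01  0.2  -3.92] pos [488.    2.9 166.4] j [  13.   10.  -23.  116.    5.   55. -104.] 63.597914664169046 pitch -0.0
```

{"method": "drive_tool", "body": {
  "travel": [
    [0, 0, 0],
    [0, 0, 0],
    [0, 0, 0],
    [0, 0, 0],
    [0, 0, 0],
    [0, 0, 0],
    [0, 0, 0]
  ],
  "twist": [
    [0, 6, 0],
    [0, 9, 0],
    [0, 9, 0],
    [0, 0, 0],
    [0, 0, 0],
    [0, 0, 0],
    [0, 0, 0]
  ],
  "claw": [0.05, 0.05, 0.05, 0.05, 0.05, 0.05, 0.05]
}}

```text
t: 25.88
position: [488.5, 3.0, 166.7]
orientation: [[0.914, -0.019, 0.406], [-0.018, -1.0, -0.007], [0.406, -0.0, -0.914]]
force: [0.1, -0.1, -3.8]
opening: 63.8
gripper_force: 30.0
```

{"method": "drive_tool", "body": {
  "travel": [
    [0, 0, 0],
    [0, 0, 0],
    [0, 0, 0],
    [0, 0, 0],
    [0, 0, 0],
    [0, 0, 0]
  ],
  "twist": [
    [0, -8, 0],
    [0, -8, 0],
    [0, -8, 0],
    [0, 0, 0],
    [0, 0, 0],
    [0, 0, 0]
  ],
  "claw": [0.05, 0.05, 0.05, 0.05, 0.05, 0.05]
}}

```text
t: 26.62
position: [487.3, 2.8, 166.8]
orientation: [[1.0, -0.019, 0.001], [-0.019, -1.0, -0.0], [0.001, 0.0, -1.0]]
force: [-0.3, -0.0, -3.7]
opening: 63.1
gripper_force: 30.0
```

```bash
python3 w.py
```

```text
26.975 tool-frame torque [ 0.043 -0.011  0.004] +- [0.03  0.025 0.023] F [-0.21  0.15 -3.66] pos [487.9   2.9 166.9] j [  13.   10.  -23.  116.    5.   55. -104.] 63.6956575042497 pitch 0.0
```

The middle housing shows no shift (−0.014 against −0.011), so it is sound and the one in the tray is faulty. I'm setting the middle one back on its pad.

{"method": "drive_tool", "body": {
  "travel": [
    [0, 0, 0.02],
    [0, 0, 0.035],
    [0, 0, 0.035],
    [0, 0, 0.018],
    [0, 0, 0.006],
    [0, 0, 0.003],
    [0, 0, 0.002],
    [0, 0, 0]
  ],
  "twist": [
    [0, 0, 0],
    [0, 0, 0],
    [0, 0, 0],
    [0, 0, 0],
    [0, 0, 0],
    [0, 0, 0],
    [0, 0, 0],
    [0, 0, 0]
  ],
  "claw": [0.05, 0.05, 0.05, 0.05, 0.05, 0.05, 0.05, 0.05]
}}

```text
t: 28.02
position: [488.3, 2.8, 48.1]
orientation: [[1.0, -0.019, 0.001], [-0.019, -1.0, -0.0], [0.001, -0.0, -1.0]]
force: [-0.3, 0.3, -4.1]
opening: 63.5
gripper_force: 30.0
```

{"method": "drive_tool", "body": {
  "travel": [
    [0, 0, 0],
    [0, 0, 0],
    [0, 0, 0],
    [0, 0, 0],
    [0, 0, 0]
  ],
  "twist": [
    [0, 0, 0],
    [0, 0, 0],
    [0, 0, 0],
    [0, 0, 0],
    [0, 0, 0]
  ],
  "claw": [0.094, 0.094, 0.094, 0.094, 0.094]
}}

```text
t: 28.65
position: [488.0, 2.9, 47.7]
orientation: [[1.0, -0.019, 0.0], [-0.019, -1.0, 0.0], [0.0, -0.0, -1.0]]
force: [0.5, -0.2, -0.0]
opening: 94.0
gripper_force: 0.0
```

{"method": "drive_tool", "body": {
  "travel": [
    [0, 0, -0.02],
    [0, 0, -0.035],
    [0, 0, -0.04],
    [0, 0, -0.04],
    [0, 0, -0.02],
    [0, 0.03, 0],
    [0, 0.05, 0],
    [0, 0.05, 0]
  ],
  "twist": [
    [0, 0, 0],
    [0, 0, 0],
    [0, 0, 0],
    [0, 0, 0],
    [0, 0, 0],
    [0, 0, 0],
    [0, 0, 0],
    [0, 0, 0]
  ],
  "claw": [0.094, 0.094, 0.094, 0.094, 0.094, 0.094, 0.094, 0.094]
}}

```text
t: 29.65
position: [485.3, -128.4, 202.9]
orientation: [[1.0, -0.018, 0.0], [-0.018, -1.0, -0.0], [0.0, 0.0, -1.0]]
force: [1.4, 0.6, -0.8]
opening: 93.9
gripper_force: 0.0
```

Run:
```python
from h import *
i=optics.capture("top"); cv2.imwrite("pics/t3.png",i[:,:,::-1])
show(blobs("top",i,(150,160,265,265),190,74))
print(bot.state()["t"])
```

```text
[503.8 136.3 141.9  64.1   4.2]
[487.9   2.9 140.3  63.2  -0.6]
29.7
```

View pics/t3.png

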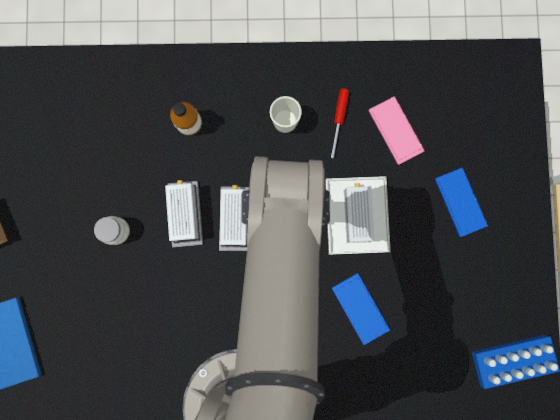

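The housing in the tray sits centred at about (358,215). The middle one is back at (488,3), as it started, the left one was never touched, and the bench items haven't moved. The arm is clear, so I'm handing in.

```bash
python3 -c "
from rig import bot
print(bot.close_job())"
```

```text
the job is handed in; nothing more can be done
None
```

I handed the job in without a verdict coming back: the housing from the stand beside the tray rattled (0.09 N m shift when rocked, none in the middle one) and lies flat in the tray, the middle one is back on its pad, and the far one was neither tested nor moved.

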